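# Sweep loose filter discs through the tray gate into the drop slot

### The job

Three loose round filter discs lie on the white deck of the drop tray. With your fingertips, slide them one after another, without picking them up, through the gap in the metal rail so that each drops into the square slot behind it. Leave the standing microscope objective, the square filter frame on the deck and the things round the tray where they are.

Things in the scene. Friction and masses are not known exactly. Their poses are not given: they have to be found in the camera images.
- tray: fixed white drop tray, flat deck 65 mm above the bench. Origin at bench level under the deck; its y axis points towards the gate. In tray mm: open deck x -140 to 140, y -175 to 50, with steel rails 14 mm high above the deck, 5 mm thick at left, right and rear; the gate rail (6 mm thick, front face y = 50) closes it except for the gate; deck goes on behind that rail beside the slot
- gate (a point): middle of the gate, at tray point (0, 50, 65) mm: the only gap in the gate rail, 46 mm wide (tray x -23 to 23), with upright posts of 10 mm diameter at its ends (centres x = +-28, y = 55). The deck ends exactly at y = 50 in the gap, so a disc drops by itself once its centre is past y = 50
- slot (a point): centre of the slot's mouth at deck height, tray point (0, 86, 65) mm: an open well x -32 to 32, y 50 to 122, floor 5 mm above the bench (60 mm deep), with 14 mm rails above the deck on its two sides and far side
- disc_a_mid (a point): centre (half-way up, 4 mm above its underside) of a loose round filter disc, black rim with a glass window, 32 mm diameter, 8 mm thick, 25 g nominal, lying flat on the tray's deck; one of three identical ones; z of this point is the disc's axis
- disc_b_mid (a point): centre (half-way up, 4 mm above its underside) of a loose round filter disc, black rim with a glass window, 32 mm diameter, 8 mm thick, 25 g nominal, lying flat on the tray's deck; one of three identical ones; z of this point is the disc's axis
- disc_c_mid (a point): centre (half-way up, 4 mm above its underside) of a loose round filter disc, black rim with a glass window, 32 mm diameter, 8 mm thick, 25 g nominal, lying flat on the tray's deck; one of three identical ones; z of this point is the disc's axis
- objective: loose microscope objective, steel, standing upright on the deck in a corner beside the gate, 28 mm diameter, 45 mm tall, 110 g; origin at the centre of its underside; leave it
- frame: loose SQUARE filter frame, black rim with glass, 32 x 32 x 8 mm, lying on the deck in the other corner beside the gate; origin at the centre of its underside; leave it
- oil: small amber oil bottle, 28 mm diameter, 60 mm tall, on the bench; origin at its underside; leave it
- slidebox: grey slide box, 85 x 30 x 40 mm, on the bench; origin at its underside; leave it
- beaker: glass beaker, 70 mm diameter, 90 mm tall, on the bench; origin at its underside; leave it
- rack: fixed blue tube rack, 100 x 190 mm, 91 mm tall with its tubes, on the bench; origin at its underside

How it is judged:
By the outcome, as a careful person would: the job done as asked, in the order asked, and still so for the second after the job is handed in, with the robot touching nothing.
It also fails if it takes over 72 s, if anything falls off the work surface, if the arm or the gripper's body presses on something with over 40 N, if the wrist force passes 120 N, or if a joint passes its speed limit or range.

### The arm

A 7-joint arm with a two-finger parallel gripper is mounted at the origin on the work surface. World frame = base frame: x ahead of the robot, y to its left, z up, the work surface at z = 0. Lengths are in m, angles in rad, forces in N, time in s.
With the tool pointing down it reaches from about 0.425 to 0.925 m from the base axis. Payload 6.8 kg.
Tool frame: the origin (TCP) lies on the mounting face of the last link; the fingertips stand 173 mm ahead of it and the grasp point (between the pads) lies 155 mm ahead of it; z points along the fingers, y is the line along which they close (so a half turn about z gives the same grasp; the last joint's range is limited). The gripper opens to 85 mm and grips with 20 to 120 N. Pads are 22 mm wide; open, the fingers measure 114 mm over their backs; the gripper's body (76 mm by 85 mm) begins 54 mm behind the grasp point. The pads swing forward as they close: fully open they stand 13 mm farther back than shut.
Start: joints at [1.142, 0.477, 0.022, 1.555, -0.011, 1.109, -0.083], TCP at [0.213, -0.641, 0.405] pointing down, gripper open.
Joint ranges: [-2.96, 2.96], [-0.34, 2.1], [-1.41, 1.46], [0.24, 2.44], [-1.37, 4.51], [0.17, 1.92], [-2.96, 2.96]. Speed limits (rad/s): [2.39, 2.39, 3.14, 3.14, 3.14, 3.14, 3.14].

### API

Orientations are given as a unit quaternion [w, x, y, z].
In Python, from station import bot gives the robot as it stands. The module is installed in compiled form; this text tells all that it offers.
- The arm moves only by the shell command python3 -m pendant 'ROWS' [FORCE]. ROWS is JSON, a list of rows, each a list of 5 numbers: the finger opening in m, from 0 to 0.0854, then the shift along the tool's x, y, z in m, then the turn about the tool's z in degrees. In form: [[jaw, x, y, z, yaw], ...]. A call has 1 to 12 rows; each row shifts and turns the commanded pose from where the row before left it, along the tool's axes as they then stand; what a row does not reach is not made up. A row lasts 1/12 s, in which the tool goes at most 41.7 mm and 7.16 degrees, less where a joint would pass 70% of its speed; a pose out of reach is approached as far as the arm can. A call with a gripper value outside its range is refused whole. The fingers move at their own pace and stop on an object; FORCE is the grip in N (left out, the last holds). Time passes only in rows, so rows that do not move let the fingers close. It gives the time, the measured TCP pose, the force, the opening and the grip force at its end, in the units of the state.
- bot.get_obs(): the state, without advancing time (a new reading comes with each control period).
- bot.read_camera(name): name is "scene" or "top"; returns (picture, depth): 384x512x3 uint8, blue, green, red; 384x512 float32, m along the optical axis (not along the pixel's ray), 0 where there is no reading.
- bot.camera_model(name): a dict with "intrinsics" (3x3 intrinsics, pixels), "R" (3x3) and "t" (3): a world point X has camera coordinates R X + t. Camera axes: x right, y down, z forward; pixel columns grow to the right and rows downward; lengths in m; the calibration is good to about 2 mm. A picture is of the moment at which its call begins. camera_model takes no time and is no camera call.
- bot.hand_in(): hands the job in; it is judged then, once.
Trained networks look in the newest picture that a camera, given by its name, has taken for a name from the list of things; names that differ only in an ending like _2 or _b are one class to them, and where a whole thing is asked for, a point or a joint stands for the part that bears it (a point fixed in the world has none). Each returns a list of dicts, best first, with "score" (0 to 1); they miss things now and then, are a little off and sometimes report something else, mostly with a low value. They report only what shows in the picture. A call takes as long as a camera call.
- bot.boxes_of(name, camera): "at" ([column, row] in pixels, amid what is visible of it).
- bot.trace(name, camera): "mask" (384x512 bool, what is visible of it) and "at" ([column, row] in pixels, amid what is visible of it).
- bot.pinpoint(name, camera): "at" ([column, row] in pixels: a listed point, or the origin of a listed thing).
The state is a dict: "t": time; "q": joint angles; "joint_vel": joint speeds; "joint_torque": joint torques, N m; "eef_pos": TCP position; "tool_rot": TCP orientation; "contact_force": force on the tool from outside, world axes, zero at the start; "torque": the same for the moment, N m; "gripper_width": opening from 0.0 (shut) to 1.0 (fully open); "grasp_force": force on a finger pad.
Only numpy, scipy, OpenCV 4.12 (cv2) and the standard library are available. Lean on these libraries where they do the work, as an engineer would, in place of code of your own. Each camera call takes 0.05 s, during which the arm holds its last target. There are 200 camera calls.

## Working session

There is one attempt and no reset: what is moved stays moved. The work goes in short steps, Python scripts to look and compute and a shell command to move; the robot and the scene stay as the last step left them, time stands still between calls to the robot, and variables do not carry over. Pictures are saved under pics/ and viewed, at most 10 in all, crops included, and the job is handed in when it is done.

```bash
mkdir -p pics; cat > h.py <<'E'
import numpy as np, cv2
from station import bot
def ray(cam,px,z):
    m=bot.camera_model(cam);K,R,t=map(np.array,(m["intrinsics"],m["R"],m["t"]))
    d=R.T@np.linalg.solve(K,[px[0],px[1],1.0]);c=-R.T@t
    return c+d*(z-c[2])/d[2]
E
python3 - <<'E'
from h import *
o=bot.get_obs();print(o["t"],o["eef_pos"],o["tool_rot"])
for c in("top","scene"):
    im,d=bot.read_camera(c);cv2.imwrite(f"pics/{c}0.png",im)
    for n,z in(("gate",.065),("slot",.065),("tray",0),("disc_a_mid",.069),("objective",.065),("frame",.065)):
        for r in bot.pinpoint(n,c)[:4]: print(c,n,round(r["score"],2),np.round(r["at"]),np.round(ray(c,r["at"],z),4))
E
```

```text
0.0 [ 0.21273927 -0.64029823  0.40373705] [-8.95462187e-04  9.87161397e-01  1.59723287e-01 -2.15503128e-04]
top gate 0.64 [220. 179.] [0.5762 0.0459 0.065 ]
top slot 0.71 [208. 179.] [0.5766 0.0751 0.065 ]
top slot 0.35 [ 89. 216.] [0.4837 0.361  0.065 ]
top tray 0.79 [240. 185.] [ 0.5702 -0.0038  0.    ]
top disc_a_mid 0.55 [280. 214.] [ 0.4908 -0.1026  0.069 ]
top objective 0.6 [233. 219.] [0.4774 0.013  0.065 ]
top objective 0.49 [ 91. 216.] [0.4837 0.3571 0.065 ]
top frame 0.76 [240. 145.] [ 0.6611 -0.004   0.065 ]
scene gate 0.75 [286. 184.] [0.5689 0.0317 0.065 ]
scene slot 0.79 [298. 179.] [0.5742 0.073  0.065 ]
scene tray 0.77 [272. 206.] [ 0.5624 -0.017   0.    ]
scene disc_a_mid 0.59 [140. 276.] [ 0.5806 -0.442   0.069 ]
scene disc_a_mid 0.47 [230. 191.] [ 0.4906 -0.113   0.069 ]
scene objective 0.68 [259. 169.] [0.4684 0.0121 0.065 ]
scene objective 0.46 [299. 207.] [ 6.561e-01 -3.000e-04  6.500e-02]
scene frame 0.7 [299. 209.] [ 0.6603 -0.0039  0.065 ]
```

```bash
python3 - <<'E'
import cv2
a=cv2.imread("pics/top0.png")[100:290,160:390];cv2.imwrite("pics/topc.png",cv2.resize(a,None,fx=3,fy=3,interpolation=2)[:600,:800])
E
```

```text
(no output)
```

View pics/topc.png

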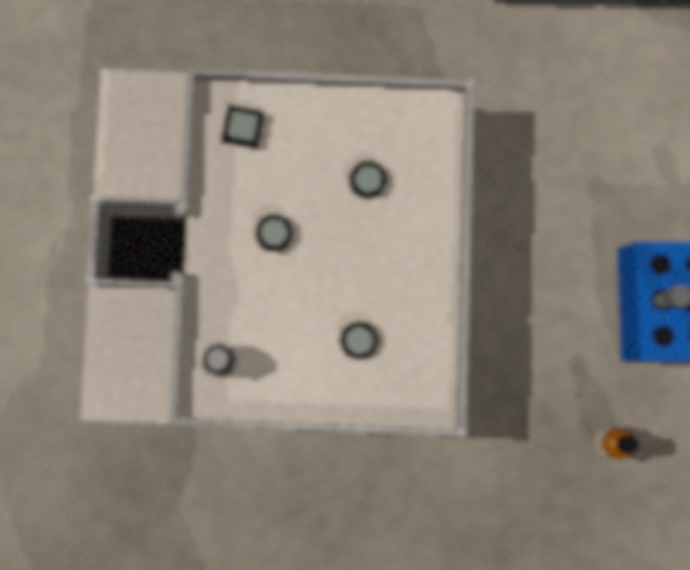

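View pics/scene0.png

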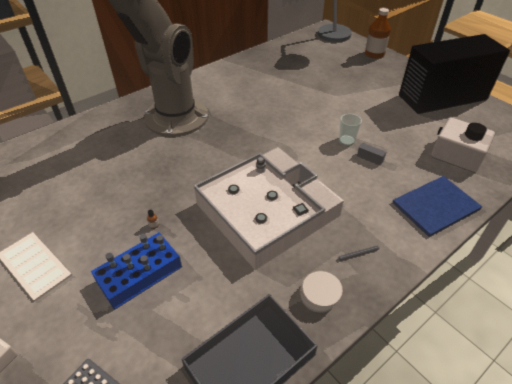

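The top view shows the three discs at crop pixels (274,232), (369,179) and (360,340), the frame at (243,126), the objective at (218,359) and the gate posts near (182,210) and (178,275). In the scene view the arm is clear of the tray. Next I'll fit the tray pose.

```bash
python3 - <<'E'
from h import *
from scipy.optimize import least_squares
im,d=bot.read_camera("top")
C=lambda x,y:(160+(x-1)/3,100+(y-1)/3)
# outer rail corners z=.079, tray mm
obs=[((473,80),(145,-180)),((466,436),(-145,-180)),((191,72),(145,56)),((177,423),(-145,56)),((182,211),(28,55)),((177,275),(-28,55))]
W=np.array([ray("top",C(*p),.079)[:2] for p,_ in obs]);T=np.array([t for _,t in obs])/1e3
def tf(v,T):
    c,s=np.cos(v[2]),np.sin(v[2]);return T@np.array([[c,s],[-s,c]])+v[:2]
for flip in(1,):
    r=least_squares(lambda v:(tf(v,T)-W).ravel(),[.57,0,0]); print(r.x,np.degrees(r.x[2]));print(np.round((tf(r.x,T)-W)*1e3,1))
v=r.x;np.save("tray.npy",v)
c,s=np.cos(v[2]),np.sin(v[2])
# discs: dark rims
g=im.max(2)
for n,p in dict(d1=(274,232),d2=(369,179),d3=(360,340),frame=(243,126)).items():
    x,y=np.round(C(*p)).astype(int);m=np.zeros(g.shape,bool);m[y-10:y+11,x-10:x+11]=1
    # rim+glass: differ from deck
    hs=im.astype(int); mk=m&((hs[...,2]-hs[...,0]<6)|(g<110));
    n_,l,st,ce=cv2.connectedComponentsWithStats(mk.astype(np.uint8));k=1+np.argmax(st[1:,4])
    w=ray("top",ce[k],.071)[:2];q=(w-v[:2])@np.array([[c,-s],[s,c]])
    print(n,st[k],np.round(ce[k],1),np.round(w,4),np.round(q*1e3,1))
print([ray("top",C(218,359),.11)])
for zz,n in((.065,"gate"),(.065,"slot")): pass
m=bot.camera_model("top");print(-np.array(m["R"]).T@m["t"])
E
```

```text
[ 0.56716737 -0.0113954  -0.03283268] -1.881174123072888
[[ 0.  -1.6]
 [ 0.2 -2.2]
 [ 2.7  2.5]
 [-1.5  4.2]
 [ 1.2 -0.6]
 [-2.7 -2.2]]
d1 [246 172  12  12 121] [251.4 177.4] [ 0.5792 -0.0323] [ 12.8 -20.5]
d2 [277 154  13  12 123] [282.7 159.6] [ 0.6239 -0.1092] [ 59.9 -95.9]
d3 [274 208  13  12 124] [279.7 213.1] [ 0.4922 -0.1012] [-72.  -92.3]
frame [234 135  15  14 162] [240.8 141.9] [ 0.6677 -0.0059] [100.3   8.8]
[array([0.47539625, 0.01194204, 0.11      ])]
[ 0.44994781 -0.01960022  0.93591989]
```

```bash
cat >> h.py <<'E'
def w2t(w):
    v=np.load("tray.npy");c,s=np.cos(v[2]),np.sin(v[2]);return (np.array(w)[:2]-v[:2])@np.array([[c,-s],[s,c]])*1e3
def goto(tx,ty,head,z):
    "tray mm goal of TCP, heading deg of tool x from tray x, TCP z mm -> shift in tool axes as they stand, and yaw"
    v=np.load("tray.npy");c,s=np.cos(v[2]),np.sin(v[2]);o=bot.get_obs()
    g=np.array([c*tx-s*ty,s*tx+c*ty])+v[:2]*1e3
    q=o["tool_rot"];a=2*np.arctan2(q[2],q[1]);p=np.array(o["eef_pos"])*1e3
    d=g-p[:2];dx=d@[np.cos(a),np.sin(a)];dy=d@[np.sin(a),-np.cos(a)]
    yaw=-(head+np.degrees(v[2])-np.degrees(a));yaw=(yaw+180)%360-180
    print("shift mm",np.round([dx,dy,p[2]-z],1),"yaw",round(yaw,1),"now tray",np.round(w2t(p/1e3),1),"z",round(p[2],1),"t",round(o["t"],2),"F",np.round(o["contact_force"],1),"w",round(o["gripper_width"],3))
E
python3 -m pendant '[[0.016,0,0,0,-6.7],[0.016,0,0,0,-6.7],[0.016,0,0,0,-6.7],[0.016,0,0,0,-6.7],[0.016,0,0,0,-6.7],[0.016,0,0,0,-6.7],[0.016,0,0,0,-6.7],[0.016,0,0,0,-6.7],[0.016,0,0,0,-6.7],[0.016,0,0,0,-6.7],[0.016,0,0,0,-6.7],[0.016,0,0,0,-6.3]]' 40
python3 -c "
from h import *
goto(12.8+.179*42,-20.5-.984*42,100.3,290)"
```

```text
t: 1.75
eef_pos: [0.2127, -0.6406, 0.4047]
tool_rot: [0.0, 0.651, 0.759, -0.0]
contact_force: [-1.2, -0.4, 0.0]
gripper_width: 0.191
grasp_force: 0.0
shift mm [503.9 454.1 114.7] yaw 0.3 now tray [-333.6 -640.5] z 404.7 t 1.75 F [-1.2 -0.4  0. ] w 0.191
```

```bash
python3 -m pendant '[[0.016,0.028,0.0252,0,0],[0.016,0.028,0.0252,0,0],[0.016,0.028,0.0252,0,0],[0.016,0.028,0.0252,0,0],[0.016,0.028,0.0252,0,0],[0.016,0.028,0.0252,0,0],[0.016,0.028,0.0252,0,0],[0.016,0.028,0.0252,0,0],[0.016,0.028,0.0252,0,0],[0.016,0.028,0.0252,0,0],[0.016,0.028,0.0252,0,0],[0.016,0.028,0.0252,0,0]]'
python3 -m pendant '[[0.016,0.028,0.0252,0,0],[0.016,0.028,0.0252,0,0],[0.016,0.028,0.0252,0,0],[0.016,0.028,0.0252,0,0],[0.016,0.028,0.0252,0,0],[0.016,0.028,0.0252,0,0],[0.016,0,0,0.035,0],[0.016,0,0,0.035,0],[0.016,0,0,0.035,0],[0.016,0,0,0,0],[0.016,0,0,0,0]]'
python3 - <<'E'
from h import *
goto(12.8+.179*42,-20.5-.984*42,100.3,243)
im,d=bot.read_camera("scene");a=im[110:260,170:370];cv2.imwrite("pics/s1.png",cv2.resize(a,None,fx=4,fy=4,interpolation=2))
E
```

```text
t: 2.75
eef_pos: [0.4637, -0.2625, 0.405]
tool_rot: [0.0, 0.654, 0.757, -0.0]
contact_force: [1.0, -0.1, 0.2]
gripper_width: 0.19
grasp_force: 0.0
t: 3.67
eef_pos: [0.5876, -0.076, 0.2987]
tool_rot: [-0.002, 0.654, 0.757, -0.001]
contact_force: [-0.1, -0.5, -0.4]
gripper_width: 0.192
grasp_force: 0.0
shift mm [ 2.4 -1.8 55.7] yaw -0.0 now tray [ 22.6 -63.9] z 298.7 t 3.67 F [-0.1 -0.5 -0.4] w 0.192
```

View pics/s1.png

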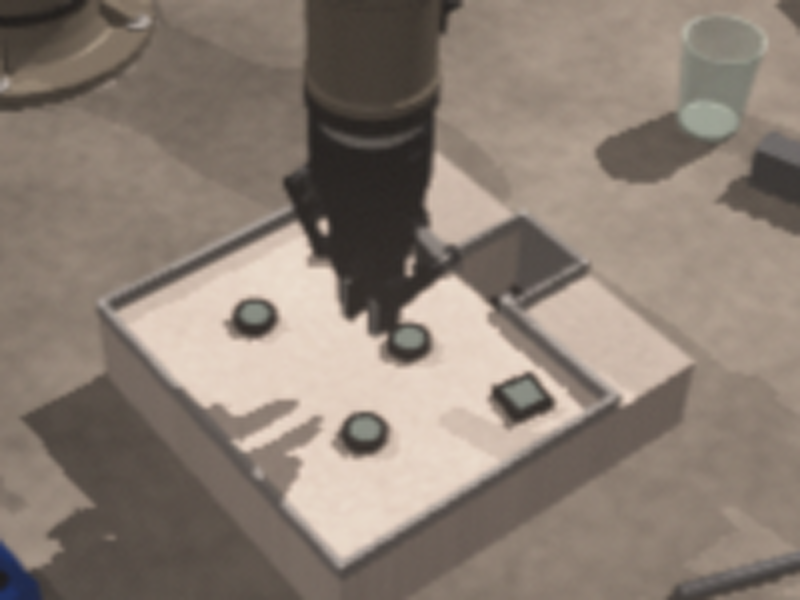

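Fingers sit at crop (350,310) and (378,325), directly behind disc 1 at (408,340), well aligned. I'll lower them now.

```bash
python3 -m pendant '[[0.016,0,-0.002,0.025,0],[0.016,0,0,0.02,0],[0.016,0,0,0.01,0],[0.016,0,0,0,0],[0.016,0,0,0,0]]'
python3 - <<'E'
from h import *
goto(0+.179*24,50-.984*24,100.3,241)
E
```

```text
t: 4.13
eef_pos: [0.587, -0.0762, 0.2464]
tool_rot: [0.001, 0.654, 0.757, 0.001]
contact_force: [-0.1, 0.8, 0.4]
gripper_width: 0.194
grasp_force: 0.0
shift mm [92.2 -1.2  5.4] yaw -0.1 now tray [ 21.9 -64.1] z 246.4 t 4.13 F [-0.1  0.8  0.4] w 0.194
```

```bash
python3 -m pendant '[[0.016,0,0,0.003,0],[0.016,0,0,0.002,0],[0.016,0.007,0,0,0],[0.016,0.008,0,0,0],[0.016,0.008,0,0,0],[0.016,0.008,0,0,0],[0.016,0.008,0,0,0],[0.016,0.008,0,0,0],[0.016,0.008,0,0,0],[0.016,0.008,0,0,0],[0.016,0,0,0,0]]'
python3 - <<'E'
from h import *
goto(0+.179*24,50-.984*24,100.3,241)
im,d=bot.read_camera("scene");a=im[110:260,170:370];cv2.imwrite("pics/s2.png",cv2.resize(a,None,fx=4,fy=4,interpolation=2))
E
```

```text
t: 5.05
eef_pos: [0.5767, -0.0113, 0.2398]
tool_rot: [-0.0, 0.653, 0.758, 0.0]
contact_force: [0.4, 0.2, -0.3]
gripper_width: 0.186
grasp_force: 0.0
shift mm [26.5 -0.5 -1.2] yaw 0.1 now tray [9.5 0.4] z 239.8 t 5.05 F [ 0.4  0.2 -0.3] w 0.186
```

View pics/s2.png

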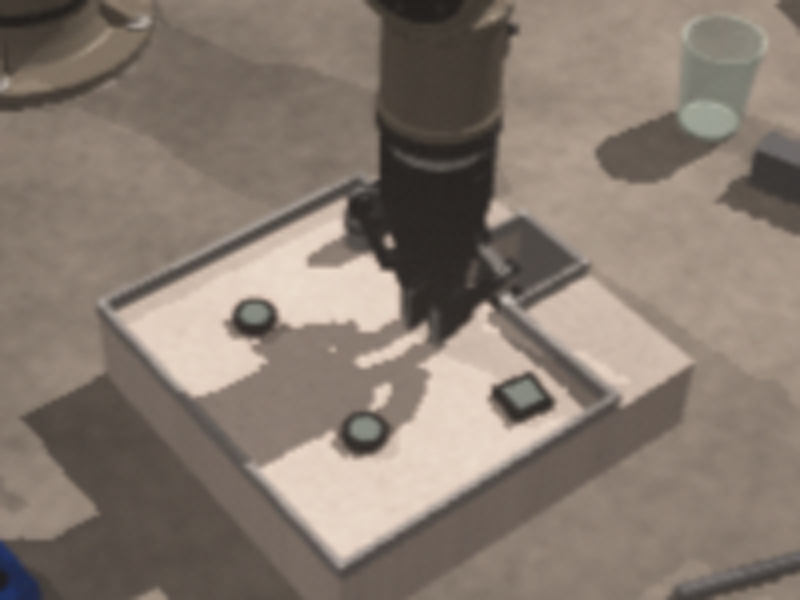

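Fingertips now at crop (410,320)/(437,340), with disc 1 hidden ahead of them; it is being pushed. I'll finish this push.

```bash
python3 -m pendant '[[0.016,0.008,0,0,0],[0.016,0.008,0,0,0],[0.016,0.008,0,0,0],[0.016,0.008,0,0,0],[0.016,0,0,0,0],[0.016,0,0,0,0]]'
python3 -m pendant '[[0.016,-0.03,0,-0.02,0],[0.016,-0.04,0,-0.01,0],[0.016,-0.04,0,-0.01,0],[0.016,-0.03,0,-0.01,0],[0.016,0,0,0,0]]'
python3 - <<'E'
from h import *
im,d=bot.read_camera("scene");a=im[110:260,170:370];cv2.imwrite("pics/s3.png",cv2.resize(a,None,fx=4,fy=4,interpolation=2))
goto(0,0,100.3,241)
for r in bot.trace("disc_a_mid","scene")[:4]:
    print(r["score"],r["at"],w2t(ray("scene",r["at"],.07)),r["mask"].sum())
E
```

```text
t: 5.6
eef_pos: [0.5722, 0.0187, 0.2398]
tool_rot: [-0.0, 0.653, 0.757, 0.0]
contact_force: [-0.4, -0.3, 0.7]
gripper_width: 0.184
grasp_force: 0.0
t: 6.02
eef_pos: [0.5935, -0.1301, 0.2913]
tool_rot: [0.003, 0.658, 0.753, -0.001]
contact_force: [-0.1, -1.6, 0.2]
gripper_width: 0.188
grasp_force: 0.0
shift mm [117.2  -9.9  49.5] yaw -0.5 now tray [  29.6 -113.8] z 290.5 t 6.07 F [-0.2  0.1 -0.6] w 0.189
0.64 [231.8, 190.9] [-70.09320366 -99.64666164] 86
```

View pics/s3.png

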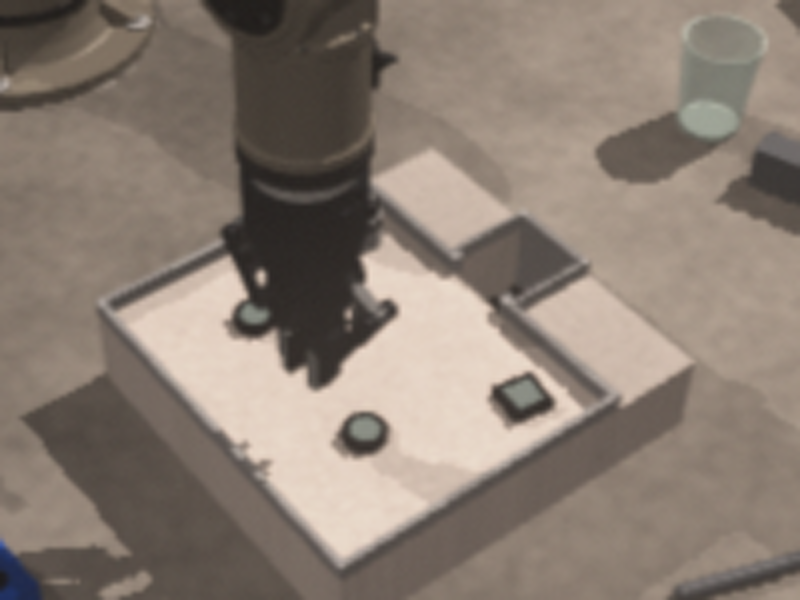

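Disc 1 is gone from the deck into the slot, and disc 2 is at crop (364,432), untouched. Next I'll approach disc 2 from behind.

```bash
python3 -m pendant '[[0.016,0,0,0,-7],[0.016,0,0,0,-7],[0.016,0,0,0,-7],[0.016,0,0,0,0],[0.016,0,0,0,0]]'
python3 - <<'E'
from h import *
goto(81.6,-131.9,121.1,240)
E
```

```text
t: 6.53
eef_pos: [0.5925, -0.1194, 0.2893]
tool_rot: [-0.001, 0.505, 0.863, 0.0]
contact_force: [0.2, 0.4, -0.3]
gripper_width: 0.186
grasp_force: 0.0
shift mm [-48.5  32.3  49.3] yaw 0.1 now tray [  28.9 -107.1] z 289.3 t 6.53 F [ 0.2  0.4 -0.3] w 0.186
```

```bash
python3 -m pendant '[[0.016,-0.024,0.016,0,0],[0.016,-0.0245,0.0163,0,0],[0.016,0,0,0,0],[0.016,0,0,0.025,0],[0.016,0,0,0.015,0],[0.016,0,0,0.009,0],[0.016,0,0,0,0],[0.016,0,0,0,0],[0.016,0,0,0,0]]'
python3 - <<'E'
from h import *
goto(5+.517*24.9,-5-.856*24.9,121.1,240)
im,d=bot.read_camera("scene")
for r in bot.trace("disc_a_mid","scene")[:4]:
    print(r["score"],r["at"],w2t(ray("scene",r["at"],.07)),r["mask"].sum())
E
```

```text
t: 7.28
eef_pos: [0.6444, -0.1466, 0.2405]
tool_rot: [-0.0, 0.505, 0.863, -0.0]
contact_force: [0.3, -0.4, -0.2]
gripper_width: 0.184
grasp_force: 0.0
shift mm [123.9   0.6   0.5] yaw 0.1 now tray [  81.6 -132.6] z 240.5 t 7.28 F [ 0.3 -0.4 -0.2] w 0.184
```

```bash
python3 -m pendant '[[0.016,0.008,0,0,0],[0.016,0.01,0,0,0],[0.016,0.01,0,0,0],[0.016,0.011,0,0,0],[0.016,0.011,0,0,0],[0.016,0.011,0,0,0],[0.016,0.011,0,0,0],[0.016,0.011,0,0,0],[0.016,0.011,0,0,0],[0.016,0.011,0,0,0],[0.016,0.01,0,0,0],[0.016,0.008,0,0,0]]'
python3 -m pendant '[[0.016,0.002,-0.0014,0,3.1],[0.016,0.002,-0.0014,0,3.1],[0.016,0.002,-0.0014,0,3.1],[0.016,0.002,-0.0014,0,3.1],[0.016,0.002,-0.0014,0,3.1],[0.016,0.002,-0.0014,0,3.1],[0.016,0.002,-0.0014,0,3.1],[0.016,0.002,-0.0014,0,3.1],[0.016,0.002,-0.0014,0,3.1],[0.016,0.002,-0.0014,0,3.1],[0.016,0,0,0,0]]'
python3 - <<'E'
from h import *
goto(0,50-25,90,240)
im,d=bot.read_camera("scene");a=im[110:260,170:370];cv2.imwrite("pics/s4.png",cv2.resize(a,None,fx=4,fy=4,interpolation=2))
E
```

```text
t: 8.38
eef_pos: [0.5837, -0.0386, 0.2408]
tool_rot: [-0.0, 0.504, 0.863, 0.0]
contact_force: [0.6, 0.1, 0.7]
gripper_width: 0.189
grasp_force: 0.1
t: 9.3
eef_pos: [0.5654, -0.0238, 0.2408]
tool_rot: [-0.0, 0.718, 0.697, 0.0]
contact_force: [-0.3, 0.1, -0.2]
gripper_width: 0.19
grasp_force: 0.0
shift mm [37.5  1.4  0.8] yaw 0.2 now tray [ -1.3 -12.5] z 240.8 t 9.3 F [-0.3  0.1 -0.2] w 0.19
```

View pics/s4.png

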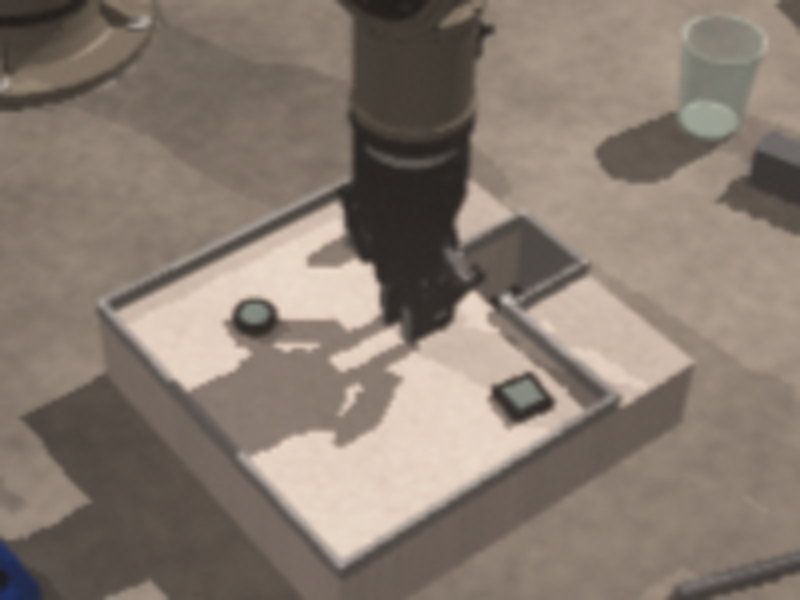

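Disc 2 has travelled with the fingers to about crop (430,310), in front of the gate, and its old place at (364,432) is empty. I'll push it straight through.

```bash
python3 -m pendant '[[0.016,0.007,0.001,0,0],[0.016,0.008,0,0,0],[0.016,0.008,0,0,0],[0.016,0.008,0,0,0],[0.016,0.008,0,0,0],[0.016,0.005,0,0,0],[0.016,0,0,0,0],[0.016,0,0,0,0]]'
python3 -m pendant '[[0.016,-0.03,0,-0.02,0],[0.016,-0.04,0,-0.02,0],[0.016,-0.04,0,-0.01,0],[0.016,-0.03,0,0,7],[0.016,0,0,0,7],[0.016,0,0,0,7],[0.016,0,0,0,7],[0.016,0,0,0,0],[0.016,0,0,0,0]]'
python3 - <<'E'
from h import *
u=np.array([-5+72,-5+92.3]);L=np.hypot(*u);u/=L;print(L,np.degrees(np.arctan2(u[1],u[0])),u)
goto(-72-42*u[0],-92.3-42*u[1],np.degrees(np.arctan2(u[1],u[0])),240)
im,d=bot.read_camera("top");a=im[100:290,160:390];cv2.imwrite("pics/s5.png",cv2.resize(a,None,fx=3,fy=3,interpolation=2))
E
```

```text
t: 10.02
eef_pos: [0.568, 0.0199, 0.2407]
tool_rot: [0.0, 0.717, 0.697, -0.0]
contact_force: [-0.8, 0.1, -0.3]
gripper_width: 0.192
grasp_force: 0.0
t: 10.77
eef_pos: [0.564, -0.1181, 0.2893]
tool_rot: [0.0, 0.864, 0.504, -0.0]
contact_force: [0.9, 0.6, -0.1]
gripper_width: 0.191
grasp_force: 0.0
110.04676278746231 52.49489709086051 [0.60883208 0.79329912]
shift mm [-62.  -78.1  49.3] yaw 9.9 now tray [   0.3 -106.8] z 289.3 t 10.77 F [ 0.9  0.6 -0.1] w 0.191
```

View pics/s5.png

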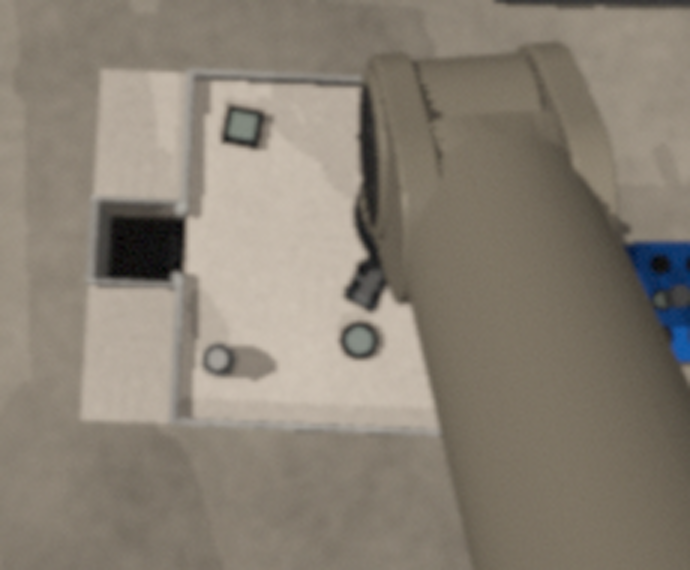

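Disc 2 has dropped too. Disc 3 is unchanged at (360,340), and the objective (218,359) and frame (243,126) haven't moved.

```bash
python3 -m pendant '[[0.016,0,0,0,5],[0.016,0,0,0,4.9],[0.016,0,0,0,0],[0.016,0,0,0,0]]'
python3 - <<'E'
from h import *
goto(-97.6,-125.6,52.5,240)
E
```

```text
t: 11.15
eef_pos: [0.5641, -0.1177, 0.2893]
tool_rot: [0.0, 0.904, 0.429, -0.0]
contact_force: [0.3, -0.3, 0.1]
gripper_width: 0.186
grasp_force: 0.0
shift mm [-74.8 -66.2  49.3] yaw 0.1 now tray [   0.4 -106.4] z 289.3 t 11.15 F [ 0.3 -0.3  0.1] w 0.186
```

```bash
python3 -m pendant '[[0.016,-0.0187,-0.0166,0,0],[0.016,-0.0187,-0.0166,0,0],[0.016,-0.0187,-0.0165,0,0],[0.016,-0.0187,-0.0165,0,0],[0.016,0,0,0,0],[0.016,0,0,0.025,0],[0.016,0,0,0.015,0],[0.016,0,0,0.009,0],[0.016,0,0,0,0],[0.016,0,0,0,0]]'
python3 - <<'E'
from h import *
goto(-5-.609*24.9,-5-.793*24.9,52.5,240)
E
```

```text
t: 11.98
eef_pos: [0.4659, -0.1332, 0.2401]
tool_rot: [-0.0, 0.904, 0.428, -0.0]
contact_force: [0.3, 0.3, -0.4]
gripper_width: 0.187
grasp_force: 0.0
shift mm [1.265e+02 0.000e+00 1.000e-01] yaw -0.0 now tray [ -97.2 -125.1] z 240.1 t 11.98 F [ 0.3  0.3 -0.4] w 0.187
```

```bash
python3 -m pendant '[[0.016,0.008,0,0,0],[0.016,0.01,0,0,0],[0.016,0.011,0,0,0],[0.016,0.011,0,0,0],[0.016,0.011,0,0,0],[0.016,0.011,0,0,0],[0.016,0.011,0,0,0],[0.016,0.011,0,0,0],[0.016,0.011,0,0,0],[0.016,0.011,0,0,0],[0.016,0.011,0,0,0],[0.016,0.009,0,0,0]]'
python3 -m pendant '[[0.016,0.0015,0.0014,0,-3.1],[0.016,0.0015,0.0014,0,-3.1],[0.016,0.0015,0.0014,0,-3.1],[0.016,0.0015,0.0014,0,-3.1],[0.016,0.0015,0.0014,0,-3.1],[0.016,0.0015,0.0014,0,-3.1],[0.016,0.0015,0.0014,0,-3.1],[0.016,0.0015,0.0014,0,-3.1],[0.016,0.0015,0.0014,0,-3.1],[0.016,0.0015,0.0014,0,-3.1],[0.016,0.0015,0.0014,0,-3.2],[0.016,0.0015,0.0014,0,-3.2]]'
python3 - <<'E'
from h import *
goto(0,50-25,90,240)
im,d=bot.read_camera("scene");a=im[110:260,170:370];cv2.imwrite("pics/s6.png",cv2.resize(a,None,fx=4,fy=4,interpolation=2))
E
```

```text
t: 12.98
eef_pos: [0.5465, -0.035, 0.2403]
tool_rot: [-0.0, 0.904, 0.427, 0.0]
contact_force: [0.2, -0.4, 0.8]
gripper_width: 0.184
grasp_force: 0.1
t: 13.98
eef_pos: [0.568, -0.0259, 0.2403]
tool_rot: [0.0, 0.719, 0.695, -0.0]
contact_force: [0.5, -0.4, -0.3]
gripper_width: 0.191
grasp_force: 0.1
shift mm [39.5 -1.4  0.3] yaw -0.1 now tray [  1.3 -14.5] z 240.3 t 13.98 F [ 0.5 -0.4 -0.3] w 0.191
```

View pics/s6.png

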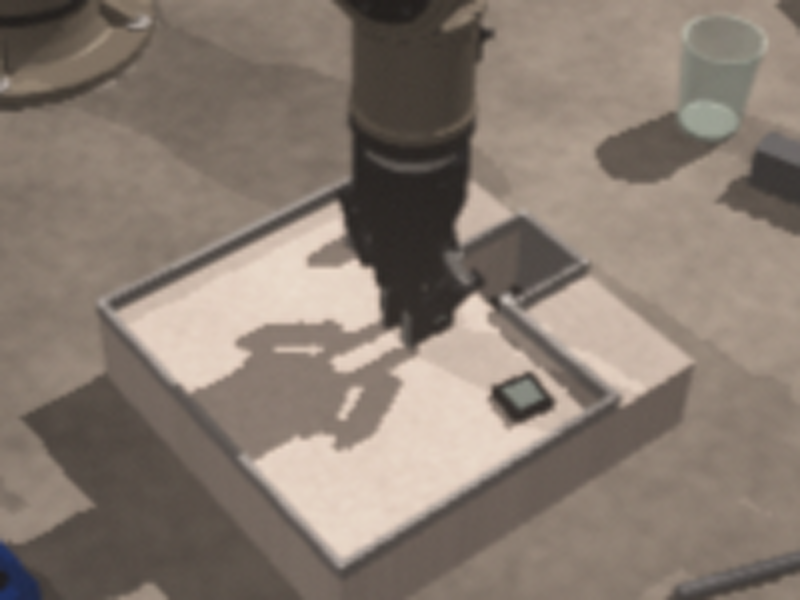

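Disc 3 has left its place at crop (254,316) and is held in front of the fingers at about (430,310); the deck is otherwise clear. Time for the last straight push, then retreat.

```bash
python3 -m pendant '[[0.016,0.007,-0.001,0,0],[0.016,0.008,0,0,0],[0.016,0.008,0,0,0],[0.016,0.008,0,0,0],[0.016,0.008,0,0,0],[0.016,0.006,0,0,0],[0.016,0,0,0,0],[0.016,0,0,0,0]]'
python3 -m pendant '[[0.016,-0.03,0,-0.02,0],[0.016,-0.04,0,-0.03,0],[0.016,-0.04,0,-0.03,0],[0.016,-0.03,0,-0.03,0],[0.016,-0.03,0,-0.02,0],[0.016,-0.03,0,0,0],[0.016,0,0,0,0],[0.016,0,0,0,0],[0.016,0,0,0,0]]'
python3 - <<'E'
from h import *
im,d=bot.read_camera("top");a=im[100:290,160:390];b=im[160:205,180:235]
a=cv2.resize(a,None,fx=2,fy=2,interpolation=2);b=cv2.resize(cv2.convertScaleAbs(b,alpha=3),(330,270),interpolation=2)
c=np.zeros((380,790,3),np.uint8);c[:,:460]=a;c[:270,460:]=b;cv2.imwrite("pics/s7.png",c)
E
```

```text
t: 14.7
eef_pos: [0.5683, 0.0195, 0.2404]
tool_rot: [0.0, 0.72, 0.694, 0.0]
contact_force: [1.3, -0.4, 0.1]
gripper_width: 0.187
grasp_force: 0.0
t: 15.45
eef_pos: [0.5611, -0.167, 0.3594]
tool_rot: [-0.0, 0.72, 0.694, -0.0]
contact_force: [-0.8, 0.9, -0.2]
gripper_width: 0.192
grasp_force: 0.0
```

View pics/s7.png

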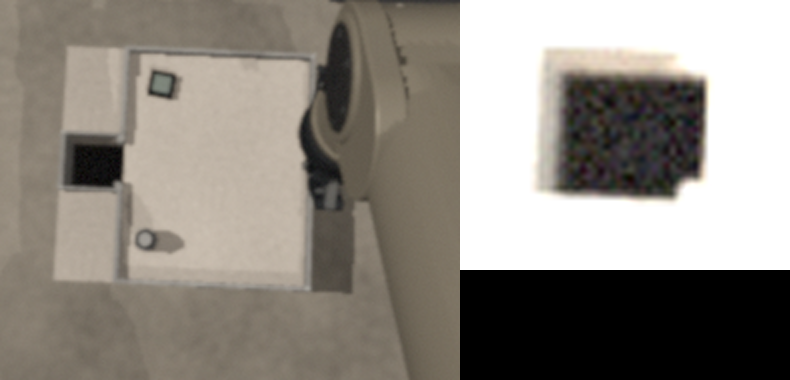

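The deck is empty apart from the frame (162,84) and the objective (146,240), both unmoved. The slot's interior is too dark to see, so I'll check it by depth before handing in.

```bash
python3 - <<'E'
from h import *
im,d=bot.read_camera("top")
h=bot.camera_model("top");cz=(-np.array(h["R"]).T@h["t"])[2]
print(np.round((cz-d[168:192:2,192:224:2])*1e3).astype(int))
E
```

```text
[[ 65  44  47  47  49  49  48  48  52  57  60  56  55  70  67  54]
 [ 65  31  16  15  18  16  21  22  24  23  22  26  28  69  71  55]
 [ 61  30  -6  -4  -6  -2  -4  -1  -4  -1  -7  -6  -3  -3  -3  55]
 [ 57  32  -2  -5  -3  -6  -6  -6  -2  -2  -8  -2  -5  -4  -6  55]
 [ 59  27  -4  -5   0  -6  -3  -2  -1  -3  -6  -7  -4  -5  -5  55]
 [ 57  23  -3  -1  -2   1  -3  -7   6   9   6  32  23  22  15  55]
 [ 58  22   0  -1  -3  -3  -3   6   4   6  30  29  26  19  16  57]
 [ 57  25  -3  -2  -5   1  -3   6   8   8  30  26  26  20  19  58]
 [ 53  23  -4  -1   0  -1  -1 936   9   6  31  33  25  23  19  56]
 [ 50  17   0  -2   0  -2  -5   9   5   9  28  32  21  22  19  60]
 [ 50  16   0   0  -2  -1   0   2   8   8   9  23  23  23  -3  56]
 [ 51  16   3  -1   1   2   1   0   1   0   1  -2  -1  76  -1  61]]
```

```bash
python3 -c "
from station import bot
print(bot.hand_in())"
```

```text
the job is handed in; nothing more can be done
None
```

All three discs were slid through the gate into the slot, one after another, with the objective and frame unmoved on the deck, and the job was handed in about 15.5 s into the 72 s limit.

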